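# Change the batch on the downdraft cooling tray

## Robot

A 6-joint arm with a two-finger parallel gripper is mounted at the origin on a cart in front of the work surface, level with it; the furniture and walls round the work are solid. World frame = base frame: x ahead of the robot, y to its left, z up, the work surface at z = 0. Lengths are in m, angles in rad, forces in N, time in s.
With the tool pointing down it reaches from about 0.35 to 0.725 m from the base axis. Payload 4.3 kg.
Tool frame: the origin (TCP) lies midway between the tips of the shut fingers; the grasp point (between the pads) lies 19 mm behind it; z points along the fingers, y is the line along which they close (so a half turn about z gives the same grasp; the last joint's range is limited). The gripper opens to 85 mm and grips with 20 to 120 N. Pads are 22 mm wide; open, the fingers measure 114 mm over their backs; the gripper's body (76 mm by 85 mm) begins 54 mm behind the grasp point. The pads swing forward as they close: fully open they stand 13 mm farther back than shut.
Start: joints at [-0.11, 0.377, 0.081, 1.274, 0, 1.46], TCP at [0.575, 0, 0.231] pointing down, gripper open.
Joint ranges: [-2.72, 2.72], [-0.84, 1.66], [-1.02, 1.22], [-1.77, 2.12], [-1.37, 1.28], [-3.14, 3.14]. Speed limits (rad/s): [2.57, 2.57, 3.14, 3.14, 3.14, 3.14].

## Interface

Orientations are given as a rotation vector (axis times angle).
In Python, from workcell import sense, get_image, camera_model, env gives the robot as it stands.
- The arm moves only by the shell command python3 -m pendant 'ROWS'. ROWS is JSON, one flat list of numbers, 7 for each row, row after row: the shift along the tool's x, y, z normalised to -1 to 1, where 1 is 0.1 m, then the turn, a rotation vector about the tool's x, y, z normalised to -1 to 1, where 1 is pi rad, then the closure, from 0 (fully open) to 1 (shut). In form: [tx, ty, tz, rx, ry, rz, jaw, tx, ty, tz, rx, ry, rz, jaw, ...]. A call has 1 to 5 rows; each row is the pose to reach, as a shift and turn from the pose commanded when the call began, along the tool's axes at that moment, turning the shorter way round; what a row does not reach only later rows make up. A row lasts 1/10 s, in which the tool goes at most 50 mm and 8.59 degrees, less where a joint would pass 70% of its speed; a pose out of reach is approached as far as the arm can. A call with a number of a shift or a turn outside -1 to 1 is refused whole. A call with a gripper value outside its range is refused whole. The fingers move at their own pace and stop on an object; the grip force is fixed at half the most. Time passes only in rows, so rows that repeat a pose let the fingers close. It gives the time, the measured TCP pose, the force, the opening and the grip force at its end, in the units of the state.
- sense(): the state, without advancing time (a new reading comes with each control period).
- get_image(name): name is "scene" or "side" or "wrist"; returns the picture (384x512x3 uint8, red, green, blue); there is no depth.
- camera_model(name): a dict with "intrinsics" (3x3 intrinsics, pixels), "R" (3x3) and "t" (3): a world point X has camera coordinates R X + t; the wrist camera has in their place "T_tool_cam" (4x4, takes a point from camera to tool coordinates, whose origin is the TCP and whose axes are the flange's). Camera axes: x right, y down, z forward; pixel columns grow to the right and rows downward; lengths in m; the calibration is good to about 2 mm. A picture is of the moment at which its call begins: read the wrist's pose just before it. camera_model takes no time and is no camera call.
- env.close_job(): hands the job in; it is judged then, once.
The state is a dict: "t": time; "qpos": joint angles; "dq": joint speeds; "joint_efforts": joint torques, N m; "eef_pos": TCP position; "orientation": TCP orientation; "ft_force": force on the tool from outside, world axes, zero at the start; "wrist_torque": the same for the moment, N m; "finger_gap": opening from 0.0 (shut) to 1.0 (fully open); "finger_force": force on a finger pad.
Only numpy, scipy, OpenCV 4.12 (cv2) and the standard library are available. Lean on these libraries where they do the work, as an engineer would, in place of code of your own. Each camera call takes 0.05 s, during which the arm holds its last target. There are 200 camera calls.

## Task

Change the batch on the ventilated cooling tray. First turn the fan selector back to its end stop (off), then swing the damper lever fully shut; with the air off, lift off the conical flask that stands on it, stand that in the empty steel tray on the left, and lay every clear slide box flat and lid up on the floor of the cooling tray, none on top of another. Then swing the damper fully open, and only after that set the fan selector exactly four clicks from its end stop, keeping the flask upright throughout and leaving the other things on the bench where they are.

Things in the scene. Friction and masses are not known exactly. Their poses are not given: they have to be found in the camera images.
- tray_floor (a point): Centre of the perforated floor of the cooling tray, a fixed grey unit whose floor is 22 mm above the bench. Axes: x, y along its sides, z up (at yaw 0 its x points away from the robot, y to the robot's left). Inside it measures 190 mm (x) by 200 mm (y); the aluminium rim is 6 mm thick and stands 10 mm above the floor. A grey duct box (150 x 74 mm, top 50 mm above the bench) adjoins its -y side and carries the damper.
- damper (a joint): Damper lever on top of the duct box, rad: 0 = shut (end stop), lever pointing along the unit's -y, away from the tray; 1.571 = open (end stop), lever pointing along the unit's -x, towards the robot (at yaw 0); the value grows clockwise seen from above. It stays where it is left (friction about 0.08 N m, no spring).
- damper_hinge (a point): Point on the damper's vertical axis, half-way up the lever (78 mm above the bench). It turns with the lever; the lever extends along this point's -x.
- damper_lever (a point): Point on the damper lever, 50 mm from its axis and half-way up it, 78 mm above the bench. The lever is a black bar 14 mm wide and 24 mm high (62 to 86 mm above the bench), from the axis to 67 mm out; there are 12 mm of air between it and the duct box.
- dial (a joint): Fan selector on the fan box, rad: 0 = at its end stop (off), grows as it is turned clockwise seen from above; spring detents (clicks) every 0.524 rad (30 degrees), seven clicks in all to the other end stop at 3.67. Released between two clicks it snaps into the nearer one. About 0.1 N m carries it over a click. It starts two to seven clicks from the stop.
- dial_grip (a point): Middle of the selector's grip bar, on its vertical axis, 80 mm above the bench. The bar is black, 46 mm long along this point's x, 14 mm wide and 26 mm high (62 to 88 mm above the bench), on a 48 mm disc; a white line on its -x half is the pointer. It stands on the fixed white fan box (130 x 120 mm, top 50 mm above the bench), whose face has a long tick at the end stop and a short tick for each click.
- out_floor (a point): Centre of the floor of the shallow steel tray for the finished flask, fixed on the left of the bench: 170 mm (x) by 140 mm (y) outside, floor 4 mm above the bench, walls 4 mm thick and 12 mm high. Axes x, y along its sides, z up.
- flask_center (a point): Centre (61.5 mm above its foot, on its axis) of the conical glass flask with a foam stopper, 72 mm wide at the foot, 123 mm high, 0.19 kg; its neck and stopper, 32 mm wide, run from 88 to 123 mm above the foot and are the place to grip it. z up its axis. It starts standing on the cooling tray.
- flask: The same flask, origin at the centre of its foot.
- box_a_center (a point): Centre (11.5 mm above its underside) of a clear plastic slide box, 36 mm wide (x), 78 mm long (y) and 23 mm high, lid shut and not to be opened, about 0.045 kg, z up through the lid; starts flat on the bench to the right, at any yaw up to about 0.5 rad. Two to four such boxes are present, the others are absent (None all the time).
- box_a: The same slide box, origin at the centre of its underside.
- box_b_center (a point): Centre (11.5 mm above its underside) of a clear plastic slide box, 36 mm wide (x), 78 mm long (y) and 23 mm high, lid shut and not to be opened, about 0.045 kg, z up through the lid; starts flat on the bench to the right, at any yaw up to about 0.5 rad. Two to four such boxes are present, the others are absent (None all the time).
- box_b: The same slide box, origin at the centre of its underside.
- box_c_center (a point): Centre (11.5 mm above its underside) of a clear plastic slide box, 36 mm wide (x), 78 mm long (y) and 23 mm high, lid shut and not to be opened, about 0.045 kg, z up through the lid; starts flat on the bench to the right, at any yaw up to about 0.5 rad. Two to four such boxes are present, the others are absent (None all the time).
- box_c: The same slide box, origin at the centre of its underside.
- box_d_center (a point): Centre (11.5 mm above its underside) of a clear plastic slide box, 36 mm wide (x), 78 mm long (y) and 23 mm high, lid shut and not to be opened, about 0.045 kg, z up through the lid; starts flat on the bench to the right, at any yaw up to about 0.5 rad. Two to four such boxes are present, the others are absent (None all the time).
- box_d: The same slide box, origin at the centre of its underside.
- timer: A bystander, to be left alone: kitchen-type timer 66 x 66 x 24 mm; origin at the centre of its underside.
- dropper_bottle: A bystander, to be left alone: small amber dropper bottle, 33 mm across and 102 mm high; origin at the centre of its underside.

How it is judged:
On the way, in this order (a step that is already met when the one before it is completed fails the run):
1. The fan selector is turned back to its end stop (value of joint dial below 0.17 rad), for 0.2 s.
2. The damper is swung fully shut, the selector still at its stop (value of joint dial below 0.17 rad and value of joint damper below 0.12 rad), for 0.2 s.
3. With the selector at its stop and the damper shut, the flask stands in the steel tray and all slide boxes present lie flat on the cooling tray (all of step 2 and x of flask_center in the frame of out_floor between -0.052 and 0.052 m and y of flask_center in the frame of out_floor between -0.037 and 0.037 m and z of flask_center in the frame of out_floor between 0.057 and 0.0665 m and angle between flask_center's own z axis and vertical below 0.15 rad and x of box_a_center in the frame of tray_floor between -0.08 and 0.08 m and y of box_a_center in the frame of tray_floor between -0.085 and 0.085 m and z of box_a_center in the frame of tray_floor between 0.008 and 0.0155 m and angle between each of box_a_center, box_b_center, box_c_center, box_d_center's own z axis and vertical below 0.12 rad and x of box_b_center in the frame of tray_floor between -0.08 and 0.08 m and y of box_b_center in the frame of tray_floor between -0.085 and 0.085 m and z of box_b_center in the frame of tray_floor between 0.008 and 0.0155 m and x of box_c_center in the frame of tray_floor between -0.08 and 0.08 m and y of box_c_center in the frame of tray_floor between -0.085 and 0.085 m and z of box_c_center in the frame of tray_floor between 0.008 and 0.0155 m and x of box_d_center in the frame of tray_floor between -0.08 and 0.08 m and y of box_d_center in the frame of tray_floor between -0.085 and 0.085 m and z of box_d_center in the frame of tray_floor between 0.008 and 0.0155 m), for 0.2 s.
4. The damper is swung fully open, the selector still at its stop (value of joint dial below 0.17 rad and value of joint damper above 1.45 rad), for 0.2 s.
At the end, for the whole second after the job is handed in: Selector on the fourth click (2.094 rad within 0.2), damper open (over 1.45 rad), flask upright (0.15 rad) in the steel tray, every slide box present flat, lid up (0.12 rad) on the cooling tray's floor (centre within 80 mm in x and 85 mm in y of its centre), all at rest (value of joint dial between 1.894 and 2.294 rad and value of joint damper above 1.45 rad and x of flask_center in the frame of out_floor between -0.052 and 0.052 m and y of flask_center in the frame of out_floor between -0.037 and 0.037 m and z of flask_center in the frame of out_floor between 0.057 and 0.0665 m and angle between flask_center's own z axis and vertical below 0.15 rad and x of box_a_center in the frame of tray_floor between -0.08 and 0.08 m and y of box_a_center in the frame of tray_floor between -0.085 and 0.085 m and z of box_a_center in the frame of tray_floor between 0.008 and 0.0155 m and angle between each of box_a_center, box_b_center, box_c_center, box_d_center's own z axis and vertical below 0.12 rad and x of box_b_center in the frame of tray_floor between -0.08 and 0.08 m and y of box_b_center in the frame of tray_floor between -0.085 and 0.085 m and z of box_b_center in the frame of tray_floor between 0.008 and 0.0155 m and x of box_c_center in the frame of tray_floor between -0.08 and 0.08 m and y of box_c_center in the frame of tray_floor between -0.085 and 0.085 m and z of box_c_center in the frame of tray_floor between 0.008 and 0.0155 m and x of box_d_center in the frame of tray_floor between -0.08 and 0.08 m and y of box_d_center in the frame of tray_floor between -0.085 and 0.085 m and z of box_d_center in the frame of tray_floor between 0.008 and 0.0155 m and linear speed of each of flask, box_a, box_b, box_c, box_d below 0.02 m/s and velocity of joint dial between -0.1 and 0.1 rad/s); the robot touches nothing.
It fails at once if the flask is tipped by more than 0.6 rad (angle between flask_center's own z axis and vertical above 0.6 rad).
It fails at once if a bystander (timer or dropper bottle) is moved by more than 4 cm (distance of any of timer, dropper_bottle from where it was at the start of the episode above 0.04 m).
Of box_a, box_b, box_c, box_d only 2 to 4 are there at a start; the rules pass over those that are not, and their reading is None.
At some moment in a run one of box_a, box_b, box_c, box_d may be knocked a few centimetres aside while the robot is not near it.
It also fails if it takes over 210 s, if anything falls off the work surface, if the arm or the gripper's body presses on something with over 40 N, if the wrist force passes 120 N, or if a joint passes its speed limit or range.

## Working session

There is one attempt and no reset: what is moved stays moved. The work goes in short steps, Python scripts to look and compute and a shell command to move; the robot and the scene stay as the last step left them, time stands still between calls to the robot, and variables do not carry over. Pictures are saved under pics/ and viewed, at most 15 in all, crops included, and the job is handed in when it is done.

```bash
ls; mkdir -p pics; python3 - <<'E'
from workcell import *
import cv2,numpy as np
s=sense();print(s)
for n in("scene","side","wrist"):
    im=get_image(n);cv2.imwrite(f"pics/{n}0.png",im[...,::-1]);m=camera_model(n);print(n,{k:np.round(v,3).tolist() for k,v in m.items() if k!='name'})
E
```

```text
pics
{'t': 0.0, 'qpos': array([-1.10285668e-01,  3.78087966e-01,  7.96557062e-02,  1.27438692e+00,
        1.94090534e-05,  1.46051482e+00]), 'dq': array([-1.44262807e-03, -1.26165815e-04,  6.70806541e-05,  7.86945044e-05,
        1.55711911e-03,  1.18081856e-03]), 'joint_efforts': array([ 5.03441061e-04, -4.63600910e+01,  2.69876987e+01,  2.07655923e-02,
       -6.74222474e-05, -6.15417605e-06]), 'eef_pos': array([5.74363714e-01, 9.08262884e-05, 2.30358189e-01]), 'orientation': array([-2.22032050e+00, -2.22031122e+00,  1.96109892e-03]), 'ft_force': array([ 0.10460466, -0.00998356,  0.40463334]), 'wrist_torque': array([-0.02421679,  0.0010063 , -0.02524899]), 'finger_force': 0.0, 'finger_gap': 1.000544832923514}
scene {'intrinsics': [[349.331, 0.0, 259.209], [0.0, 349.331, 197.12], [0.0, 0.0, 1.0]], 'R': [[-0.888, -0.459, -0.004], [-0.274, 0.538, -0.797], [0.368, -0.707, -0.604]], 't': [0.429, 0.194, 0.945]}
side {'intrinsics': [[457.338, 0.0, 252.105], [0.0, 457.338, 193.808], [0.0, 0.0, 1.0]], 'R': [[0.861, -0.508, 0.02], [-0.196, -0.369, -0.908], [0.469, 0.778, -0.418]], 't': [-0.411, 0.202, 1.172]}
wrist {'intrinsics': [[315.616, 0.0, 255.736], [0.0, 315.616, 186.084], [0.0, 0.0, 1.0]], 'T_tool_cam': [[-0.0, -0.966, -0.26, 0.065], [1.0, -0.0, -0.0, -0.001], [0.0, -0.26, 0.966, -0.143], [0.0, 0.0, 0.0, 1.0]]}
```

View pics/scene0.png

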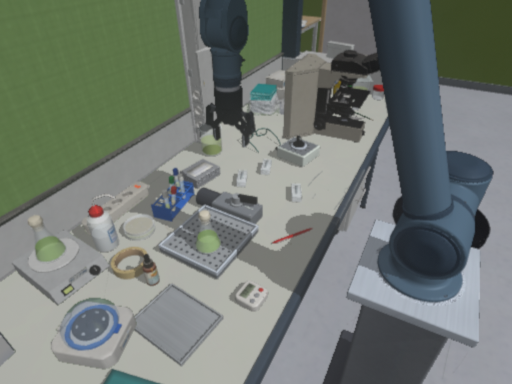

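View pics/side0.png

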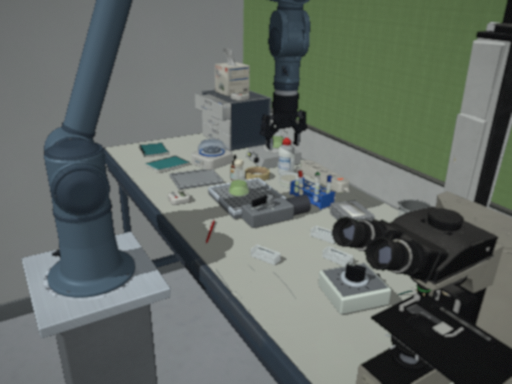

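View pics/wrist0.png

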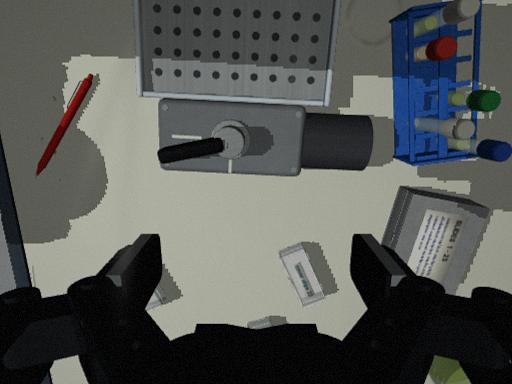

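```bash
cat > h.py <<'E'
from workcell import *
import cv2,numpy as np
from scipy.spatial.transform import Rotation as Ro
def pose():
    s=sense();return Ro.from_rotvec(s['orientation']).as_matrix(),np.array(s['eef_pos'])
def cam(n,P=None):
    m=camera_model(n);K=np.array(m['intrinsics'])
    if n!='wrist': R=np.array(m['R']);return K,R,-R.T@np.array(m['t'])
    R,p=P or pose();T=np.array(m['T_tool_cam']);return K,(R@T[:3,:3]).T,p+R@T[:3,3]
def px(n,uv,z,P=None):
    K,R,c=cam(n,P);uv=np.atleast_2d(np.array(uv,float))
    d=(R.T@np.linalg.inv(K)@np.c_[uv,np.ones(len(uv))].T).T
    return np.round(c+d*((z-c[2])/d[:,2])[:,None],4)
def proj(n,X,P=None):
    K,R,c=cam(n,P);q=K@R@(np.array(X,float)-c);return np.round(q[:2]/q[2],1)
def snap(n,f,box=None,scale=1):
    P=pose();im=get_image(n)[...,::-1].copy();np.savez(f'pics/{f}.npz',im=im,R=P[0],p=P[1])
    if box: im=im[box[1]:box[3],box[0]:box[2]]
    cv2.imwrite(f'pics/{f}.png',cv2.resize(im,None,fx=scale,fy=scale,interpolation=cv2.INTER_CUBIC));return P
def load(f):
    d=np.load(f'pics/{f}.npz');return d['im'],(d['R'],d['p'])
def tool(target,yaw=None):
    "shift in tool axes (units of 0.1 m) to bring TCP to target"
    R,p=pose();return np.round(R.T@(np.array(target)-p)/.1,3)
E
python3 - <<'E'
from h import *
print('dial',px('scene',[298,145],.08),px('side',[355,270],.08))
print('boxes',px('scene',[[242,178],[266,167],[296,190]],.02),px('side',[[267,254],[322,234],[338,256]],.02))
print('wrist box',px('wrist',[[302,273],[265,322],[155,290]],.023))
print('duct corners',px('wrist',[[163,99],[306,106],[302,176],[159,170]],.05))
print('hinge',px('wrist',[[230,140],[160,155]],.086), px('wrist',[[139,95],[330,104]],.032))
print('flask',px('scene',[208,250],.022),'steel',px('scene',[177,321],.008), px('scene',[[132,322],[175,286],[222,318],[178,358]],.012))
print('timer',px('scene',[252,295],.012),'drop',px('scene',[152,280],0))
E
```

```text
dial [[ 0.4996 -0.3567  0.08  ]] [[ 0.5146 -0.4048  0.08  ]]
boxes [[ 0.6248 -0.1406  0.02  ]
 [ 0.5806 -0.2464  0.02  ]
 [ 0.4227 -0.1607  0.02  ]] [[ 0.4242 -0.1676  0.02  ]
 [ 0.6237 -0.1528  0.02  ]
 [ 0.5867 -0.268   0.02  ]]
wrist box [[ 0.6306 -0.1407  0.023 ]
 [ 0.5852 -0.2121  0.023 ]
 [ 0.4458 -0.165   0.023 ]]
duct corners [[ 0.4814  0.0676  0.05  ]
 [ 0.6232  0.0609  0.05  ]
 [ 0.6219 -0.0106  0.05  ]
 [ 0.4717 -0.0042  0.05  ]]
hinge [[0.5499 0.0314 0.086 ]
 [0.4851 0.0176 0.086 ]] [[0.4515 0.0717 0.032 ]
 [0.651  0.0626 0.032 ]]
flask [[0.5308 0.2169 0.022 ]] steel [[0.4756 0.4291 0.008 ]] [[0.5642 0.4805 0.012 ]
 [0.5407 0.3528 0.012 ]
 [0.3851 0.3768 0.012 ]
 [0.4164 0.5007 0.012 ]]
timer [[0.3536 0.2879 0.012 ]] drop [[0.6145 0.3579 0.    ]]
```

```bash
python3 -m pendant '[-1,-0.2,0,0,0,0,0,-1,-0.2,0,0,0,0,0]' >/dev/null; python3 -m pendant '[-1,-0.2,0,0,0,0,0,-1,-0.2,0,0,0,0,0]' >/dev/null; python3 -m pendant '[-1,-0.2,0,0,0,0,0,-1,-0.2,0,0,0,0,0]'>/dev/null; python3 -m pendant '[-0.4,0,0,0,0,0,0,-0.4,0,0,0,0,0,0,-0.4,0,0,0,0,0,0]'; python3 - <<'E'
from h import *
snap('wrist','w1'); print(pose())
E
```

```text
t: 1.05
eef_pos: [0.5157, -0.3347, 0.2306]
orientation: [-2.223, -2.218, -0.001]
ft_force: [-0.7, 0.2, 0.5]
finger_gap: 1.0
finger_force: 0.0
(array([[ 2.47078960e-04,  9.99999770e-01, -6.31647614e-04],
       [ 9.99999207e-01, -2.46298703e-04,  1.23505224e-03],
       [ 1.23489638e-03, -6.31952269e-04, -9.99999038e-01]]), array([ 0.51595312, -0.33368548,  0.23083077]))
```

View pics/w1.png

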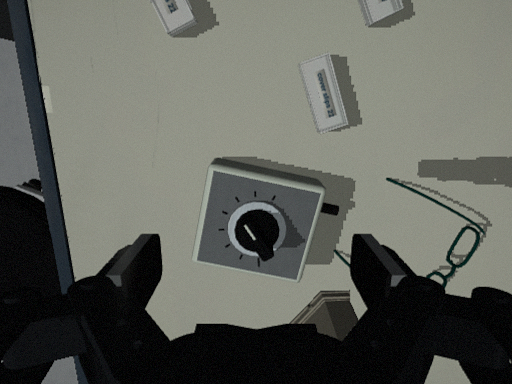

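```bash
python3 - <<'E'
from h import *
im,P=load('w1')
cv2.imwrite('pics/w1c.png',cv2.resize(im[155:290,180:340],None,fx=4.4,fy=4.4,interpolation=cv2.INTER_CUBIC))
print('face corners z.05',px('wrist',[[211,164],[325,187],[300,281],[193,261]],.05,P))
E
```

```text
face corners z.05 [[ 0.4679 -0.3323  0.05  ]
 [ 0.5882 -0.3574  0.05  ]
 [ 0.5654 -0.4699  0.05  ]
 [ 0.4431 -0.4441  0.05  ]]
```

View pics/w1c.png

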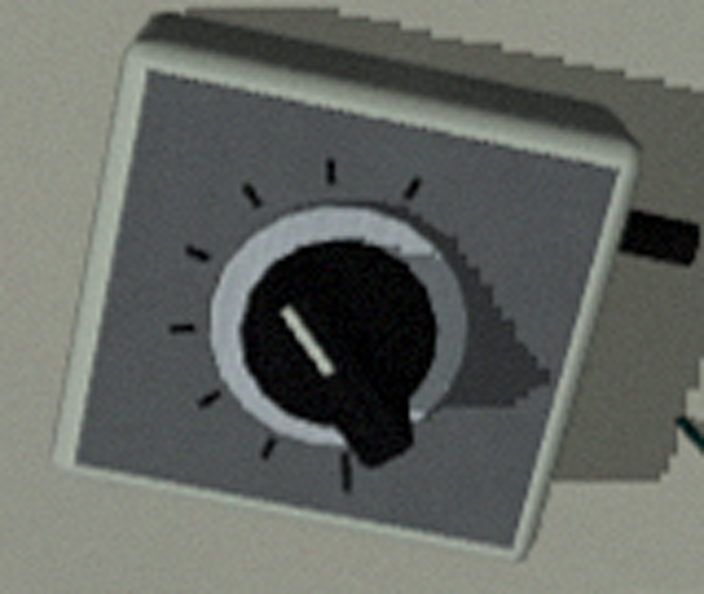

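```bash
python3 - <<'E'
from h import *
im,P=load('w1')
f=lambda u,v:[180+u/4.4,155+v/4.4]
print('ring',px('wrist',[f(338,326)],.055,P),px('wrist',[f(339,330)],.062,P))
t=px('wrist',[f(347,472),f(268,447),f(209,399),f(181,327),f(197,253),f(252,195),f(331,171),f(412,188)],.05,P)[:,:2]
A=np.c_[2*t,np.ones(8)];c=np.linalg.lstsq(A,(t**2).sum(1),rcond=None)[0];print('tick circle centre',c[:2])
c=c[:2];print(np.degrees(np.arctan2(*(t-c).T[::-1])))
b=px('wrist',[f(330,375),f(283,308)],.088,P);print('pointer',b,np.degrees(np.arctan2(*(b[1]-b[0])[1::-1])))
# boxes lid quad by bright mask
print(sense()['qpos'],'to',tool([c[0],c[1],.12]))
E
```

```text
ring [[ 0.5156 -0.4032  0.055 ]] [[ 0.5158 -0.4013  0.062 ]]
tick circle centre [ 0.51647777 -0.40471248]
[ -88.01751479 -119.04920986 -148.68619605 -178.87988486  152.19782781
  122.9041715    93.55236408   64.12834027]
pointer [[ 0.5137 -0.4012  0.088 ]
 [ 0.5034 -0.3851  0.088 ]] 122.60914333931932
[-6.77566538e-01  4.62635576e-01  2.09576647e-01  1.31900377e+00
  5.66250683e-04  8.93476120e-01] to [-0.712  0.006  1.107]
```

```bash
python3 -m pendant '[-0.71,0,0.6,0,0,-0.183,0.4,-0.71,0,1,0,0,-0.183,0.4,-0.71,0,1,0,0,-0.183,0.4,-0.71,0,1,0,0,-0.183,0.4,-0.71,0,1,0,0,-0.183,0.4]'; python3 -m pendant '[0,0,0.3,0,0,0,0.4,0,0,0.62,0,0,0,0.4,0,0,0.62,0,0,0,0.4]';python3 -m pendant '[0,0,0,0,0,0,1,0,0,0,0,0,0,1,0,0,0,0,0,0,1,0,0,0,0,0,0,1,0,0,0,0,0,0,1]'
```

```text
t: 1.6
eef_pos: [0.516, -0.403, 0.1301]
orientation: [-1.497, -2.759, -0.002]
ft_force: [-0.0, 0.9, 0.8]
finger_gap: 0.596
finger_force: 0.0
t: 1.9
eef_pos: [0.5144, -0.4015, 0.0659]
orientation: [-1.498, -2.754, -0.003]
ft_force: [-1.2, -0.2, 0.5]
finger_gap: 0.598
finger_force: 0.0
t: 2.4
eef_pos: [0.5181, -0.4057, 0.0722]
orientation: [1.498, 2.756, 0.001]
ft_force: [0.2, 3.0, 6.7]
finger_gap: 0.144
finger_force: 60.6
```

```bash
for i in 1; do python3 -m pendant '[0,0,-0.03,0,0,-0.045,1,0,0,-0.03,0,0,-0.09,1,0,0,-0.03,0,0,-0.135,1,0,0,-0.03,0,0,-0.18,1,0,0,-0.03,0,0,-0.215,1]'; done; python3 -m pendant '[0,0,0,0,0,-0.045,1,0,0,0,0,0,-0.09,1,0,0,0,0,0,-0.135,1,0,0,0,0,0,-0.18,1,0,0,0,0,0,-0.215,1]';  python3 -m pendant '[0,0,0,0,0,-0.045,1,0,0,0,0,0,-0.09,1,0,0,0,0,0,-0.135,1,0,0,0,0,0,-0.18,1,0,0,0,0,0,-0.215,1]'; python3 -m pendant '[0,0,0,0,0,-0.045,1,0,0,0,0,0,-0.09,1,0,0,0,0,0,-0.135,1,0,0,0,0,0,-0.18,1,0,0,0,0,0,-0.20,1]'; python3 -m pendant '[0,0,0,0,0,0,1,0,0,0,0,0,0,1]'; python3 -c "
from h import *
R,p=pose();print(np.degrees(np.arctan2(R[1,1],R[0,1])),sense()['wrist_torque'],sense()['qpos'])"
```

```text
t: 2.9
eef_pos: [0.5193, -0.404, 0.0723]
orientation: [0.491, 3.097, 0.006]
ft_force: [9.0, 3.8, -8.3]
finger_gap: 0.143
finger_force: 60.6
t: 3.4
eef_pos: [0.5193, -0.4019, 0.0723]
orientation: [-0.565, 3.083, 0.008]
ft_force: [8.8, 8.5, -4.0]
finger_gap: 0.146
finger_force: 61.1
t: 3.9
eef_pos: [0.518, -0.4002, 0.0723]
orientation: [-1.555, 2.721, 0.009]
ft_force: [5.2, 12.0, 0.4]
finger_gap: 0.146
finger_force: 61.7
t: 4.4
eef_pos: [0.5161, -0.3997, 0.0722]
orientation: [-2.317, 2.11, 0.01]
ft_force: [0.5, 12.8, 2.4]
finger_gap: 0.148
finger_force: 62.7
t: 4.6
eef_pos: [0.5161, -0.3998, 0.0722]
orientation: [-2.312, 2.116, 0.01]
ft_force: [0.6, 12.7, 3.6]
finger_gap: 0.145
finger_force: 62.2
-174.91208862961656 [ 2.46903859 -0.15733539 -0.47450715] [-0.75967639  0.62042597  0.0558914   1.01281478  0.00740277 -2.41930377]
```

```bash
python3 -m pendant '[0,0,0,0,0,0,0.5,0,0,0,0,0,0,0.5,0,0,0,0,0,0,0.5,0,0,-0.5,0,0,0,0.5,0,0,-0.8,0,0,0,0.5]' ; python3 -m pendant '[0,0,-0.8,0,0,0.045,0.5,0,0,-0.8,0,0,0.09,0.5,0,0,-0.8,0,0,0.135,0.5,0,0,-0.8,0,0,0.18,0.5,0,0,-0.8,0,0,0.2375,0.5]' >/dev/null
python3 -m pendant '[0,0,0,0,0,0.2375,0.5,0,0,0,0,0,0.2375,0.5,0,0,0,0,0,0.2375,0.5,0,0,0,0,0,0.2375,0.5,0,0,0,0,0,0.2375,0.5]' >/dev/null
python3 -m pendant '[0,0,0,0,0,0.2375,0.5,0,0,0,0,0,0.2375,0.5,0,0,0,0,0,0.2375,0.5,0,0,0,0,0,0.2375,0.5,0,0,0,0,0,0.2375,0.5]' >/dev/null
python3 -m pendant '[0,0,0,0,0,0.2375,0.5,0,0,0,0,0,0.2375,0.5,0,0,0,0,0,0.2375,0.5,0,0,0,0,0,0.2375,0.5,0,0,0,0,0,0.2375,0.5]' >/dev/null
python3 -m pendant '[0.4,0,0,0,0,0.078,1,0.4,0,0,0,0,0.078,1,0.4,0,0,0,0,0.078,1]'; python3 - <<'E'
from h import *
snap('wrist','w2',(120,30,440,290),2.2); R,p=pose();print(p,np.degrees(np.arctan2(R[1,1],R[0,1])))
E
```

```text
t: 5.1
eef_pos: [0.5163, -0.4059, 0.1546]
orientation: [2.316, -2.122, 0.003]
ft_force: [1.5, -0.9, -0.9]
finger_gap: 0.502
finger_force: 0.0
t: 7.4
eef_pos: [0.5049, -0.3663, 0.2326]
orientation: [2.187, 2.256, -0.001]
ft_force: [-0.3, -1.8, 0.0]
finger_gap: 0.008
finger_force: 0.0
[ 0.50547548 -0.36720534  0.2329419 ] 1.8554749274505904
```

View pics/w2.png

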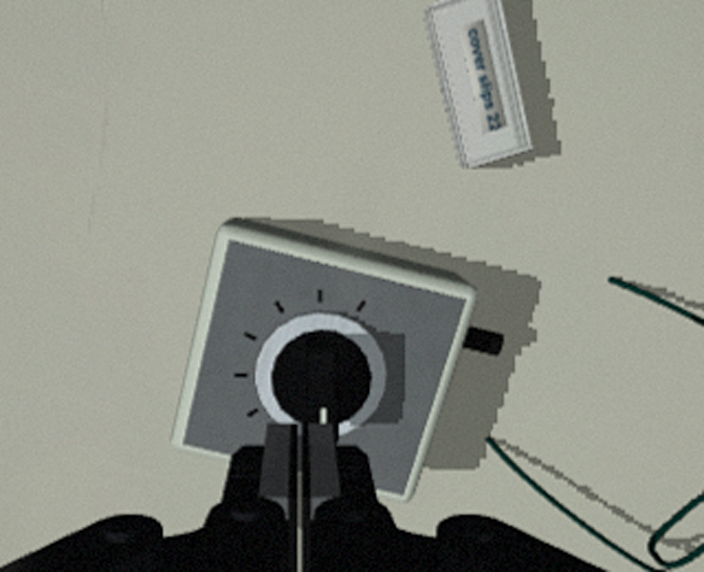

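```bash
for k in 1; do python3 -m pendant '[1,0,-0.1,0,0,0.01,1,1,0,-0.1,0,0,0.01,1]'; python3 -m pendant '[1,0.05,-0.1,0,0,0,1,1,0.05,-0.1,0,0,0,1]'; python3 -m pendant '[1,0.05,-0.1,0,0,0,1,1,0.05,-0.1,0,0,0,1]';python3 -m pendant '[1,0.05,-0.1,0,0,0,1,1,0.05,-0.1,0,0,0,1]';python3 -m pendant '[0.7,0,0,0,0,0,1,0.7,0,0,0,0,0,1,0.7,0,0,0,0,0,1,0.7,0,0,0,0,0,1]';done >/dev/null
python3 - <<'E'
from h import *
snap('wrist','w3');R,p=pose();print(p,np.degrees(np.arctan2(R[1,1],R[0,1])))
E
```

```text
[0.51837836 0.09997191 0.27246441] -0.04944610375163999
```

View pics/w3.png

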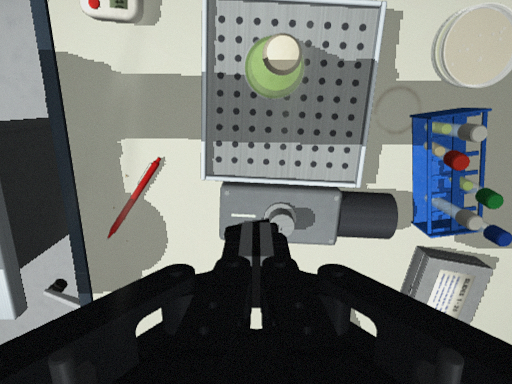

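```bash
python3 - <<'E'
from h import *
im,P=load('w3')
c=px('wrist',[[203,181],[361,187],[385,4],[205,1]],.032,P);print(c)
print('yaw',np.degrees(np.arctan2(*(c[1]-c[0])[1::-1])))
print('duct',px('wrist',[[221,185],[338,189],[335,245],[219,238]],.05,P))
print('stopper',px('wrist',[[282,50]],.145,P),'hinge',px('wrist',[[281,217]],.088,P))
E
```

```text
[[0.4518 0.0691 0.032 ]
 [0.6508 0.0613 0.032 ]
 [0.6589 0.2682 0.032 ]
 [0.4627 0.271  0.032 ]]
yaw -2.244615206638321
duct [[ 4.763e-01  6.870e-02  5.000e-02]
 [ 6.170e-01  6.370e-02  5.000e-02]
 [ 6.182e-01 -9.800e-03  5.000e-02]
 [ 4.718e-01 -2.000e-04  5.000e-02]]
stopper [[0.5387 0.2052 0.145 ]] hinge [[0.5458 0.0422 0.088 ]]
```

```bash
python3 -m pendant '[-0.45,-0.25,0.5,0,0,0,1,-0.45,-0.25,1,0,0,0,1,-0.45,-0.25,1,0,0,0,1]' >/dev/null;  python3 -m pendant '[0,0,0.5,0,0,0,1,0,0,1,0,0,0,1,0,0,1.06,0,0,0,1]' ;  python3 -m pendant '[0,0,0.5,0,0,0,1,0,0,1,0,0,0,1,0,0,1,0,0,0,1]';  python3 -m pendant '[0,0,0.06,0,0,0,1,0,0,0.06,0,0,0,1]';
```

```text
t: 9.3
eef_pos: [0.4864, 0.0542, 0.0664]
orientation: [-2.219, -2.212, 0.014]
ft_force: [-2.2, 0.3, 0.2]
finger_gap: 0.002
finger_force: 0.0
t: 9.5
eef_pos: [0.4944, 0.0552, 0.0679]
orientation: [2.222, 2.218, 0.003]
ft_force: [-0.1, -0.6, 0.5]
finger_gap: -0.006
finger_force: 0.0refused, shift out of range in row 3
```

```bash
python3 -m pendant '[-0.15,0,0,0,0,0,1,-0.25,0,0,0,0,0,1,-0.32,0.02,0,0,0,0,1,-0.4,0.04,0,0,0,0,1,-0.51,0.09,0,0,0,0,1]';  python3 -m pendant '[-0.08,0.05,0,0,0,0,1,-0.14,0.11,0,0,0,0,1,-0.19,0.19,0,0,0,0,1,-0.21,0.26,0,0,0,0,1,-0.21,0.31,0,0,0,0,1]'; python3 -m pendant '[0,0.04,0,0,0,0,1,0,0.04,0,0,0,0,1,0,0.04,0,0,0,0,1]'
```

```text
t: 10.0
eef_pos: [0.5014, 0.0051, 0.0666]
orientation: [-2.221, -2.221, -0.002]
ft_force: [-1.1, 4.5, 0.7]
finger_gap: 0.001
finger_force: 1.5
t: 10.5
eef_pos: [0.5258, -0.0165, 0.0647]
orientation: [-2.217, -2.213, 0.017]
ft_force: [-23.6, 0.7, 16.5]
finger_gap: -0.0
finger_force: 12.5
t: 10.8
eef_pos: [0.5257, -0.0163, 0.0639]
orientation: [-2.214, -2.211, 0.025]
ft_force: [-24.3, -0.8, 15.7]
finger_gap: 0.002
finger_force: 12.4
```

```bash
for k in 1; do python3 -m pendant '[0,-0.3,0,0,0,0,1,0,-0.3,-0.5,0,0,0,0.5,0,-0.3,-1,0,0,0,0]'; python3 -m pendant '[0.5,0.1,-0.5,0,0,0,0,1,0.2,-1,0,0,0,0]';python3 -m pendant '[0.5,0.1,0,0,0,0,0,1,0.15,0,0,0,0,0,1,0.15,0,0,0,0,0]'; done
python3 - <<'E'
from h import *
snap('wrist','w4');R,p=pose();print(p)
E
```

```text
t: 11.1
eef_pos: [0.5009, -0.0159, 0.1633]
orientation: [-2.217, -2.215, 0.012]
ft_force: [3.3, -1.0, 1.2]
finger_gap: 0.334
finger_force: 0.0
t: 11.3
eef_pos: [0.5219, 0.0534, 0.2386]
orientation: [2.223, 2.215, 0.002]
ft_force: [1.8, 1.5, -0.8]
finger_gap: 0.686
finger_force: 0.0
t: 11.6
eef_pos: [0.5372, 0.1589, 0.2366]
orientation: [2.214, 2.227, 0.005]
ft_force: [0.4, 0.2, 0.4]
finger_gap: 1.002
finger_force: 0.0
[0.53668923 0.15640747 0.23622362]
```

View pics/w4.png

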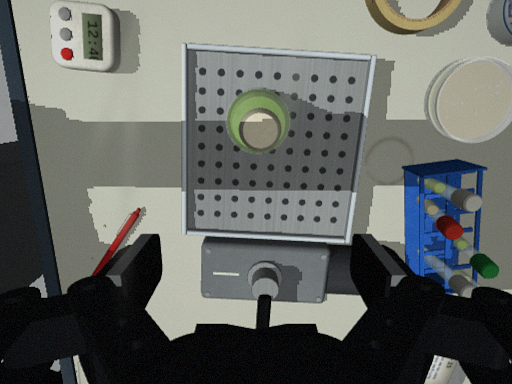

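```bash
python3 - <<'E'
from h import *
im,P=load('w4')
c=px('wrist',[[181,235],[349,242],[376,56],[183,43]],.032,P);print(c,c.mean(0))
print('stopper',px('wrist',[[260,129]],.145,P),'base',px('wrist',[[258,121]],.03,P))
l=px('wrist',[[267,285],[263,328]],.086,P);print('hinge',px('wrist',[[266,276]],.09,P),l,np.degrees(np.arctan2(*(l[1]-l[0])[1::-1])))
s=px('wrist',[260,129],.145,P)[0];s[2]=.16;print(tool(s))
E
```

```text
[[0.4484 0.0703 0.032 ]
 [0.6492 0.0621 0.032 ]
 [0.6599 0.2702 0.032 ]
 [0.4621 0.2813 0.032 ]] [0.5549   0.170975 0.032   ]
stopper [[0.5393 0.2047 0.145 ]] base [[0.539  0.2038 0.03  ]]
hinge [[0.5478 0.0507 0.09  ]] [[ 0.5492  0.0377  0.086 ]
 [ 0.5456 -0.0156  0.086 ]] -93.86401511009961
[0.483 0.027 0.762]
```

```bash
for k in 1; do python3 -m pendant '[0.48,0.03,0,0,0,0,0,0.48,0.03,0.5,0,0,0,0,0.48,0.03,0.7,0,0,0,0]'; python3 -m pendant '[0,0,0.3,0,0,0,0,0,0,0.54,0,0,0,0]';python3 -m pendant '[0,0,0,0,0,0,0.3,0,0,0,0,0,0,0.5,0,0,0,0,0,0,0.7,0,0,0,0,0,0,0.8,0,0,0,0,0,0,0.8]';python3 -m pendant '[0,0,0,0,0,0,0.8,0,0,-0.1,0,0,0,0.8,0,0,-0.2,0,0,0,0.8,0,0,-0.4,0,0,0,0.8]'; done
```

```text
t: 11.95
eef_pos: [0.5379, 0.2011, 0.1629]
orientation: [2.222, 2.221, -0.005]
ft_force: [-0.7, -0.1, -0.2]
finger_gap: 1.001
finger_force: 0.0
t: 12.15
eef_pos: [0.5388, 0.2001, 0.1105]
orientation: [2.223, 2.218, -0.002]
ft_force: [0.3, 0.0, 0.6]
finger_gap: 0.997
finger_force: 0.0
t: 12.65
eef_pos: [0.5405, 0.202, 0.1144]
orientation: [2.22, 2.218, 0.006]
ft_force: [0.1, -1.3, 5.0]
finger_gap: 0.362
finger_force: 59.0
t: 13.05
eef_pos: [0.5372, 0.2016, 0.1517]
orientation: [-2.221, -2.22, 0.004]
ft_force: [-0.4, 0.8, -2.6]
finger_gap: 0.364
finger_force: 58.8
```

```bash
for k in 1; do python3 -m pendant '[0,-0.2,-0.3,0,0,0,0.8,0.3,-0.4,-0.4,0,0,0,0.8,0.6,-0.5,-0.4,0,0,0,0.8,1,-0.6,-0.4,0,0,0,0.8]'; python3 -m pendant '[0.3,0,0,0,0,0,0.8,0.5,0,0,0,0,0,0.8,0.5,0,0,0,0,0,0.8,0.5,0,0,0,0,0,0.8]';done
python3 - <<'E'
from h import *
snap('wrist','w5');R,p=pose();print(p)
E
```

```text
t: 13.45
eef_pos: [0.4784, 0.3022, 0.1937]
orientation: [2.224, 2.218, 0.002]
ft_force: [1.8, -0.1, -1.6]
finger_gap: 0.361
finger_force: 58.7
t: 13.85
eef_pos: [0.4784, 0.352, 0.1923]
orientation: [2.221, 2.221, -0.001]
ft_force: [0.0, -0.5, -2.1]
finger_gap: 0.362
finger_force: 58.7
[0.47848873 0.35140924 0.19226585]
```

View pics/w5.png

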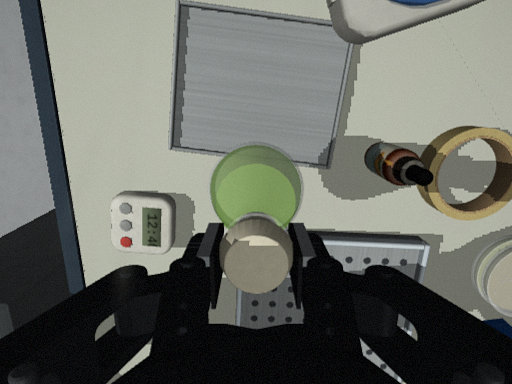

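```bash
python3 - <<'E'
from h import *
im,P=load('w5')
c=px('wrist',[[178,2],[355,26],[329,168],[170,150]],.012,P);print(c);m=c.mean(0);print(m);m[2]=.12;print(tool(m), 'bottle',px('wrist',[378,160],0,P))
E
```

```text
[[0.406  0.5052 0.012 ]
 [0.5701 0.4851 0.012 ]
 [0.554  0.3498 0.012 ]
 [0.389  0.3687 0.012 ]]
[0.479775 0.4272   0.012   ]
[0.758 0.012 0.722] bottle [[0.6091 0.3561 0.    ]]
```

```bash
for k in 1; do python3 -m pendant '[0.3,0,0,0,0,0,0.8,0.6,0.01,0,0,0,0,0.8,0.76,0.01,0,0,0,0,0.8,0.76,0.01,0.3,0,0,0,0.8,0.76,0.01,0.6,0,0,0,0.8]'; python3 -m pendant '[0,0,0.2,0,0,0,0.8,0,0,0.3,0,0,0,0.8,0,0,0.37,0,0,0,0.8,0,0,0.37,0,0,0,0.8]';done
```

```text
t: 14.4
eef_pos: [0.4811, 0.4281, 0.1327]
orientation: [2.222, 2.219, 0.005]
ft_force: [0.6, -0.9, -2.2]
finger_gap: 0.364
finger_force: 58.7
t: 14.8
eef_pos: [0.4806, 0.4278, 0.097]
orientation: [2.223, 2.219, 0.004]
ft_force: [0.6, 0.6, -2.6]
finger_gap: 0.365
finger_force: 58.8
```

```bash
for k in 1; do python3 -m pendant '[0,0,0.01,0,0,0,0.8,0,0,0.02,0,0,0,0.8]';python3 -m pendant '[0,0,0.01,0,0,0,0.8,0,0,0.02,0,0,0,0.8]';python3 -m pendant '[0,0,0.01,0,0,0,0.8,0,0,0.01,0,0,0,0.8]'; done | grep -E 'eef|ft'
```

```text
eef_pos: [0.4813, 0.4283, 0.0966]
ft_force: [-4.1, -2.9, 15.4]
eef_pos: [0.4815, 0.4287, 0.0965]
ft_force: [-5.7, -5.6, 25.8]
eef_pos: [0.4816, 0.4288, 0.0966]
ft_force: [-6.3, -5.4, 23.2]
```

```bash
for k in 1; do python3 -m pendant '[0,0,-0.04,0,0,0,0.8,0,0,-0.04,0,0,0,0.4,0,0,-0.04,0,0,0,0,0,0,-0.04,0,0,0,0,0,0,-0.04,0,0,0,0]';python3 -m pendant '[0,0,-0.2,0,0,0,0,0,0,-0.7,0,0,0,0,0,0,-1,0,0,0,0]';python3 -m pendant '[-1,0,-0.2,0,0,0,0,-1,0,-0.2,0,0,0,0]';  done | grep -E 'eef|ft'; python3 -c "
from h import *
snap('scene','s2',(100,140,340,380),2.4)"
```

```text
eef_pos: [0.4796, 0.4278, 0.0936]
ft_force: [-1.1, 0.4, -0.3]
eef_pos: [0.48, 0.4282, 0.1964]
ft_force: [1.3, 0.1, 0.4]
eef_pos: [0.4804, 0.3302, 0.2147]
ft_force: [1.1, -1.1, -0.8]
```

View pics/s2.png

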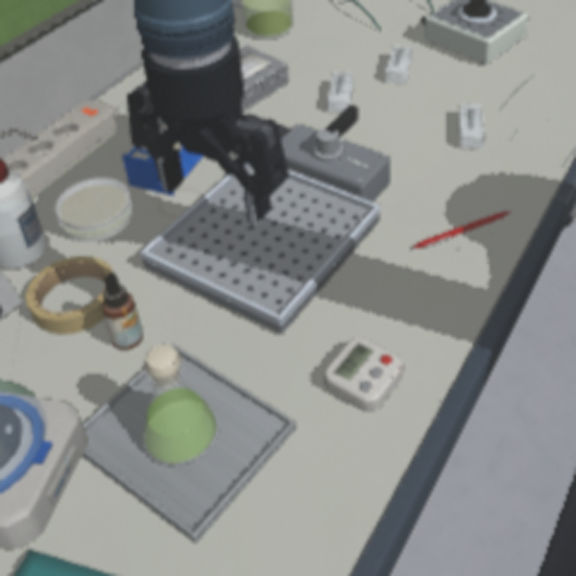

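```bash
for k in 1; do python3 -m pendant '[-1,0.1,-0.12,0,0,0,0.4,-1,0.1,-0.12,0,0,0,0.4]';python3 -m pendant '[-1,0.1,-0.12,0,0,0,0.4,-1,0.1,-0.12,0,0,0,0.4]';python3 -m pendant '[-1,0.1,-0.12,0,0,0,0.4,-1,0.1,-0.12,0,0,0,0.4]';python3 -m pendant '[-1,0.1,-0.12,0,0,0,0.4,-1,0.1,-0.12,0,0,0,0.4]'; python3 -m pendant '[-1,0.1,-0.12,0,0,0,0,-1,0.1,-0.12,0,0,0,0,-1,0.1,-0.12,0,0,0,0,-1,0.1,-0.12,0,0,0,0]';  done | grep -E 'eef'; python3 - <<'E'
from h import *
P=snap('wrist','w6');print(P[1])
im=get_image('wrist')[...,::-1].copy() if 0 else load('w6')[0]
E
```

```text
eef_pos: [0.4892, 0.2301, 0.2254]
eef_pos: [0.4991, 0.1306, 0.2374]
eef_pos: [0.5089, 0.0317, 0.2493]
eef_pos: [0.5187, -0.0672, 0.2612]
eef_pos: [0.5288, -0.1665, 0.2726]
[ 0.52876861 -0.16645708  0.27262482]
```

View pics/w6.png

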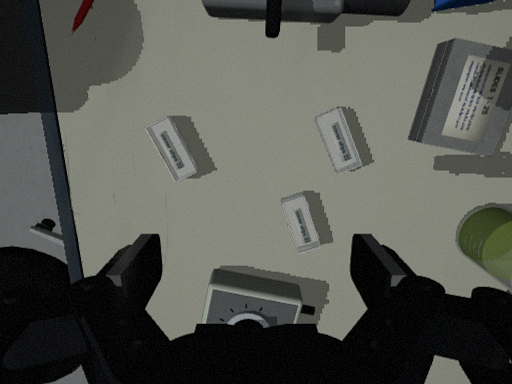

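```bash
cat > boxes.py <<'E'
from h import *
def boxes(f,rois):
    im,P=load(f);b=im.astype(int)
    for x0,y0,x1,y1 in rois:
        r=b[y0:y1,x0:x1]; warm=r[...,2]-r[...,0]; bright=r.sum(2)/3
        bg=np.median(warm)
        m=((warm<bg-6)&(bright>110)).astype(np.uint8)
        m=cv2.morphologyEx(m,cv2.MORPH_CLOSE,np.ones((5,5)));m=cv2.morphologyEx(m,cv2.MORPH_OPEN,np.ones((3,3)))
        c=max(cv2.findContours(m,0,2)[0],key=cv2.contourArea)
        q=cv2.boxPoints(cv2.minAreaRect(c))+[x0,y0]
        w=px('wrist',q,.018,P)[:,:2];e=[w[1]-w[0],w[2]-w[1]];e.sort(key=np.linalg.norm)
        L=e[1]*np.sign(e[1][1])
        print(np.round(w.mean(0),4),'size',np.round([np.linalg.norm(v) for v in e],3),'yaw from +y deg',round(np.degrees(np.arctan2(-L[0],L[1])),1))
E
python3 - <<'E'
from boxes import *
boxes('w6',[(135,105,220,190),(305,95,375,185),(270,180,335,260)])
im,P=load('w6')
print(px('wrist',[[172,147],[342,138],[300,221]],.023,P))
E
```

```text
[ 0.4216 -0.1594] size [0.034 0.078] yaw from +y deg 25.0
[ 0.6318 -0.1503] size [0.034 0.08 ] yaw from +y deg 25.5
[ 0.5878 -0.2603] size [0.032 0.084] yaw from +y deg 20.5
[[ 0.4231 -0.1557  0.023 ]
 [ 0.6345 -0.1453  0.023 ]
 [ 0.5861 -0.2548  0.023 ]]
```

```bash
for k in 1; do python3 -m pendant '[0.08,-0.5,0.3,0,0,-0.139,0.2,0.08,-1,0.8,0,0,-0.139,0.2,0.08,-1,1,0,0,-0.139,0.2,0.08,-1,1,0,0,-0.139,0.2]';python3 -m pendant '[-0.03,-0.06,0.5,0,0,0,0.2,-0.03,-0.06,0.8,0,0,0,0.2,-0.03,-0.06,0.8,0,0,0,0.2]'; done | grep -E 'eef'; python3 -c "
from h import *
R,p=pose();print(tool([.4223,-.1575,.006]),np.degrees(np.arctan2(R[1,1],R[0,1])))"
```

```text
eef_pos: [0.4159, -0.1494, 0.1642]
eef_pos: [0.4223, -0.1597, 0.0905]
[0.015 0.013 0.845] 24.974893831282653
```

```bash
for k in 1; do python3 -m pendant '[0.02,0,0.5,0,0,0,0.2,0.02,0,0.84,0,0,0,0.2,0.02,0,0.84,0,0,0,0.2]';python3 -m pendant '[0,0,0,0,0,0,0.5,0,0,0,0,0,0,0.6,0,0,0,0,0,0,0.7,0,0,0,0,0,0,0.7,0,0,0,0,0,0,0.7]';python3 -m pendant '[0,0,-0.3,0,0,0,0.7,0,0,-0.8,0,0,0,0.7,0,0,-1,0,0,0,0.7]'; done | grep -vE 'ori|t:'
```

```text
eef_pos: [0.4224, -0.1588, 0.0076]
ft_force: [-0.9, 0.1, 0.6]
finger_gap: 0.799
finger_force: 0.0
eef_pos: [0.4264, -0.1619, 0.012]
ft_force: [-0.5, 0.3, 7.7]
finger_gap: 0.356
finger_force: 59.6
eef_pos: [0.4266, -0.1622, 0.1148]
ft_force: [1.0, -0.6, -0.0]
finger_gap: 0.358
finger_force: 60.1
```

```bash
for k in 1; do python3 -m pendant '[0,0,-0.1,0,0,0.153,0.7,0,0,-0.2,0,0,0.153,0.7,0,0,-0.2,0,0,0.153,0.7,0,0,-0.2,0,0,0.153,0.7,0,0,-0.2,0,0,0.153,0.7]';python3 -m pendant '[0.5,0.1,0,0,0,0,0.7,1,0.2,0,0,0,0,0.7]';python3 -m pendant '[0.5,0.1,0,0,0,0,0.7,1,0.2,0,0,0,0,0.7]';python3 -m pendant '[0.5,0.1,0,0,0,0,0.7,1,0.2,0,0,0,0,0.7,1,0.2,0,0,0,0,0.7]'; done | grep -vE 'ori|t:'; python3 -c "
from h import *
R,p=pose();print(p,tool([.502,.213,.045]),np.degrees(np.arctan2(R[1,1],R[0,1])))"
```

```text
eef_pos: [0.4246, -0.1612, 0.131]
ft_force: [-0.4, -0.5, 0.6]
finger_gap: 0.358
finger_force: 60.1
eef_pos: [0.4488, -0.0639, 0.1305]
ft_force: [0.6, -0.1, -1.4]
finger_gap: 0.362
finger_force: 60.0
eef_pos: [0.4725, 0.0351, 0.1304]
ft_force: [0.9, -0.6, -0.8]
finger_gap: 0.359
finger_force: 60.0
eef_pos: [0.4979, 0.1379, 0.1304]
ft_force: [0.0, -0.5, -0.9]
finger_gap: 0.356
finger_force: 60.0
[0.49791696 0.13787261 0.13044676] [0.75  0.01  0.857] -2.0981218606625034
```

```bash
for k in 1; do python3 -m pendant '[0.5,0.01,0,0,0,0,0.7,0.75,0.01,0.2,0,0,0,0.7,0.75,0.01,0.6,0,0,0,0.7,0.75,0.01,0.84,0,0,0,0.7]'; python3 -m pendant '[0,0,0.05,0,0,0,0.7,0,0,0.08,0,0,0,0.7,0,0,0.1,0,0,0,0.7]';python3 -m pendant '[0,0,0.02,0,0,0,0.7,0,0,0.02,0,0,0,0.7]'; done | grep -vE 'ori|t:'
```

```text
eef_pos: [0.5001, 0.2077, 0.044]
ft_force: [-0.9, -0.4, -1.0]
finger_gap: 0.357
finger_force: 60.0
eef_pos: [0.5019, 0.2072, 0.0366]
ft_force: [0.7, -0.4, -0.4]
finger_gap: 0.36
finger_force: 60.0
eef_pos: [0.5015, 0.2074, 0.0342]
ft_force: [0.3, 0.4, 0.7]
finger_gap: 0.362
finger_force: 60.1
```

```bash
for k in 1; do python3 -m pendant '[0,0,0.01,0,0,0,0.6,0,0,0.01,0,0,0,0.52,0,0,0.01,0,0,0,0.52,0,0,-0.1,0,0,0,0.52,0,0,-0.4,0,0,0,0.52]';python3 -m pendant '[0,0,-0.5,0,0,0,0.3,0,0,-1,0,0,0,0.3]';done | grep -vE 'ori|t:'; python3 -c "
from h import *
P=snap('wrist','w7',(100,100,420,384),2)"
```

```text
eef_pos: [0.498, 0.2066, 0.0717]
ft_force: [0.3, 0.1, 0.0]
finger_gap: 0.476
finger_force: 0.0
eef_pos: [0.4996, 0.2071, 0.1749]
ft_force: [1.9, 0.6, 0.3]
finger_gap: 0.701
finger_force: 0.0
```

View pics/w7.png

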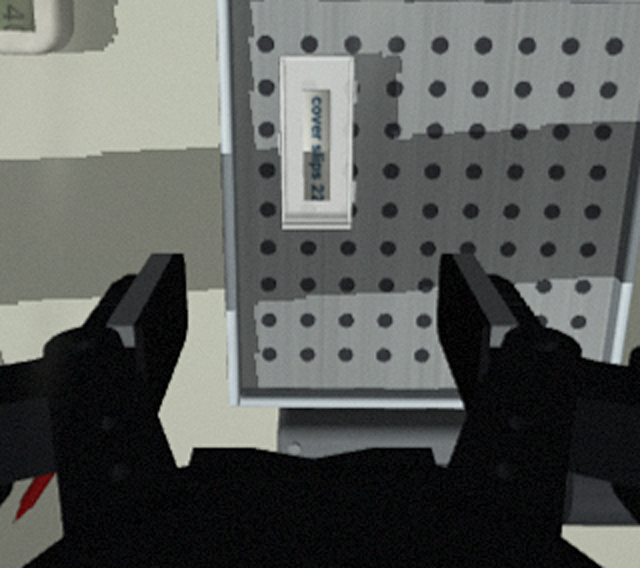

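```bash
for k in 1; do python3 -m pendant '[-0.5,0.2,-0.3,0,0,0,0.2,-1,0.4,-0.4,0,0,0,0.2]';python3 -m pendant '[-0.5,0.2,-0.2,0,0,0,0.2,-1,0.4,-0.4,0,0,0,0.2]';python3 -m pendant '[-0.5,0.1,0,0,0,0,0.2,-1,0.2,-0.2,0,0,0,0.2,-1,0.2,-0.2,0,0,0,0.2]';python3 -m pendant '[0,0,0,0,0,-0.07,0.2,0,0,0,0,0,-0.15,0.2,0,0,0,0,0,-0.15,0.2,0,0,0,0,0,-0.15,0.2]';done | grep -vE 'ori|t:'; cat >> boxes.py <<'E'
def find(f):
    im,P=load(f)
    for X in [(.633,-.148,.02),(.587,-.258,.02)]:
        u,v=proj('wrist',X,P).astype(int);print(u,v);boxes(f,[(max(u-55,0),max(v-55,0),u+55,v+55)])
E
python3 -c "
from boxes import *
P=snap('wrist','w8');print(P[1]);find('w8');R=P[0];print(tool([.633,-.148,.1]),np.degrees(np.arctan2(R[1,1],R[0,1])))"
```

```text
eef_pos: [0.5321, 0.1207, 0.2128]
ft_force: [0.9, 0.6, -0.3]
finger_gap: 0.801
finger_force: 0.0
eef_pos: [0.5621, 0.0302, 0.2457]
ft_force: [1.3, 0.5, -0.1]
finger_gap: 0.803
finger_force: 0.0
eef_pos: [0.5787, -0.0744, 0.2664]
ft_force: [0.0, 1.0, 0.3]
finger_gap: 0.803
finger_force: 0.0
eef_pos: [0.5771, -0.0684, 0.2646]
ft_force: [0.1, 0.6, 0.0]
finger_gap: 0.798
finger_force: 0.0
[ 0.57714606 -0.06844006  0.26455935]
269 227
[ 0.6317 -0.1487] size [0.033 0.085] yaw from +y deg 22.8
206 282
[ 0.5874 -0.2582] size [0.033 0.087] yaw from +y deg 16.9
[-0.955  0.179  1.645] 24.512480167742165
```

```bash
for k in 1; do python3 -m pendant '[-0.5,0.1,0.3,0,0,0,0.2,-0.95,0.18,0.8,0,0,0,0.2,-0.95,0.18,0.8,0,0,0,0.2]';python3 -m pendant '[0,0,0.5,0,0,0,0.2,0,0,0.9,0,0,0,0.2,0,0,0.9,0,0,0,0.2]'; done | grep -vE 'ori|t:';python3 -c "
from h import *
print(tool([.633,-.148,.006]))"
```

```text
eef_pos: [0.6332, -0.1494, 0.1814]
ft_force: [-0.4, 0.5, -0.8]
finger_gap: 0.798
finger_force: 0.0
eef_pos: [0.6277, -0.146, 0.0875]
ft_force: [-1.1, 0.1, -0.3]
finger_gap: 0.8
finger_force: 0.0
[-0.047  0.048  0.814]
```

```bash
for k in 1; do python3 -m pendant '[0,0,0.5,0,0,0,0.2,0,0,0.82,0,0,0,0.2,0,0,0.82,0,0,0,0.2]';python3 -m pendant '[0,0,0,0,0,0,0.5,0,0,0,0,0,0,0.6,0,0,0,0,0,0,0.7,0,0,0,0,0,0,0.7,0,0,0,0,0,0,0.7]';python3 -m pendant '[0,0,-0.3,0,0,0,0.7,0,0,-0.8,0,0,0,0.7,0,0,-1,0,0,0,0.7]'; python3 -m pendant '[0,0,-0.2,0,0,0.15,0.7,0,0,-0.3,0,0,0.15,0.7,0,0,-0.3,0,0,0.15,0.7,0,0,-0.3,0,0,0.15,0.7,0,0,-0.3,0,0,0.15,0.7]';python3 -m pendant '[0.5,-0.05,0,0,0,0,0.7,1,-0.1,0,0,0,0,0.7]';python3 -m pendant '[0.5,-0.05,0,0,0,0,0.7,1,-0.1,0,0,0,0,0.7]';python3 -m pendant '[0.5,0,0,0,0,0,0.7,1,0,0,0,0,0,0.7,1,0,0,0,0,0,0.7,1,0,0,0,0,0,0.7]'; done | grep -vE 'ori|t:'; python3 -c "
from h import *
R,p=pose();print(p,tool([.612,.206,.045]),np.degrees(np.arctan2(R[1,1],R[0,1])))"
```

```text
eef_pos: [0.6301, -0.1467, 0.0096]
ft_force: [-2.3, 0.5, -0.6]
finger_gap: 0.799
finger_force: 0.0
eef_pos: [0.6359, -0.1489, 0.0161]
ft_force: [-0.1, 0.8, 7.2]
finger_gap: 0.353
finger_force: 60.0
eef_pos: [0.6361, -0.1491, 0.119]
ft_force: [0.8, -0.8, -0.5]
finger_gap: 0.352
finger_force: 59.6
eef_pos: [0.6333, -0.1482, 0.1432]
ft_force: [-0.9, -0.5, -1.0]
finger_gap: 0.352
finger_force: 59.6
eef_pos: [0.6275, -0.0485, 0.1421]
ft_force: [-0.0, -0.1, 0.8]
finger_gap: 0.356
finger_force: 59.6
eef_pos: [0.6216, 0.0532, 0.1422]
ft_force: [-0.0, 0.1, -0.0]
finger_gap: 0.354
finger_force: 59.6
eef_pos: [0.6261, 0.1527, 0.142]
ft_force: [0.4, -1.3, -1.1]
finger_gap: 0.358
finger_force: 59.6
[0.62610938 0.1527253  0.14195846] [ 0.527 -0.162  0.969] -2.311786030693379
```

```bash
for k in 1; do python3 -m pendant '[0.5,-0.1,0,0,0,0,0.7,0.53,-0.15,0.3,0,0,0,0.7,0.53,-0.15,0.6,0,0,0,0.7,0.53,-0.15,0.9,0,0,0,0.7,0.53,-0.15,0.9,0,0,0,0.7]'; python3 -m pendant '[0,0,0.05,0,0,0,0.7,0,0,0.1,0,0,0,0.7,0,0,0.12,0,0,0,0.7]';python3 -m pendant '[0,0,0.02,0,0,0,0.7,0,0,0.02,0,0,0,0.7]'; done | grep -vE 'ori|t:'
```

```text
eef_pos: [0.6101, 0.2024, 0.0475]
ft_force: [-1.9, -0.5, -1.1]
finger_gap: 0.356
finger_force: 59.6
eef_pos: [0.6151, 0.2048, 0.0414]
ft_force: [0.5, 0.1, -0.4]
finger_gap: 0.359
finger_force: 59.6
eef_pos: [0.6143, 0.2051, 0.0387]
ft_force: [-0.5, -0.3, -0.2]
finger_gap: 0.352
finger_force: 59.6
```

Lower 2 mm more, release, rise and go to the third box.

```bash
for k in 1; do python3 -m pendant '[0,0,0.01,0,0,0,0.7,0,0,0.015,0,0,0,0.7]'; python3 -m pendant '[0,0,0,0,0,0,0.6,0,0,0,0,0,0,0.52,0,0,0,0,0,0,0.52,0,0,-0.1,0,0,0,0.52,0,0,-0.4,0,0,0,0.52]';python3 -m pendant '[0,0,-0.5,0,0,0,0.2,0,0,-1,0,0,0,0.2]';python3 -m pendant '[-0.5,0,-0.5,0,0,0,0.2,-1,0,-0.8,0,0,0,0.2]';python3 -m pendant '[-0.5,0,0,0,0,0,0.2,-1,0,0,0,0,0,0.2]'; python3 -m pendant '[-0.5,0,0,0,0,0,0.2,-1,0,0,0,0,0,0.2]';python3 -m pendant '[-0.5,0,0,0,0,0,0.2,-0.8,0,0,0,0,-0.13,0.2,-0.8,0,0,0,0,-0.13,0.2,-0.8,0,0,0,0,-0.13,0.2,-0.8,0,0,0,0,-0.13,0.2]';done | grep -vE 'ori|t:'; python3 -c "
from boxes import *
P=snap('wrist','w9');print(P[1]);find('w9');R=P[0];print(tool([.587,-.257,.1]),np.degrees(np.arctan2(R[1,1],R[0,1])))"
```

```text
eef_pos: [0.6143, 0.2053, 0.0381]
ft_force: [-2.8, -0.3, 8.2]
finger_gap: 0.348
finger_force: 60.6
eef_pos: [0.6111, 0.2044, 0.0742]
ft_force: [-0.9, 0.2, -0.1]
finger_gap: 0.478
finger_force: 0.0
eef_pos: [0.613, 0.2049, 0.1781]
ft_force: [1.4, 0.4, -0.1]
finger_gap: 0.79
finger_force: 0.0
eef_pos: [0.6113, 0.1293, 0.2444]
ft_force: [1.1, -1.4, 0.4]
finger_gap: 0.801
finger_force: 0.0
eef_pos: [0.6068, 0.0275, 0.2431]
ft_force: [0.5, -0.4, -0.9]
finger_gap: 0.808
finger_force: 0.0
eef_pos: [0.6012, -0.073, 0.2415]
ft_force: [1.0, 0.0, -0.8]
finger_gap: 0.8
finger_force: 0.0
eef_pos: [0.5979, -0.1516, 0.2411]
ft_force: [0.2, 0.0, 1.0]
finger_gap: 0.802
finger_force: 0.0
[ 0.59786511 -0.15155363  0.24107759]
285 167
[ 0.5952 -0.2335] size [0.002 0.004] yaw from +y deg 20.7
218 235
[ 0.5879 -0.2597] size [0.033 0.084] yaw from +y deg 19.7
[-0.95  -0.476  1.41 ] 20.77007871633993
```

```bash
for k in 1; do python3 -m pendant '[-0.5,-0.25,0.3,0,0,0,0.2,-0.96,-0.47,0.7,0,0,0,0.2,-0.96,-0.47,0.8,0,0,0,0.2]';python3 -m pendant '[0,0,0.4,0,0,0,0.2,0,0,0.75,0,0,0,0.2,0,0,0.75,0,0,0,0.2]'; python3 -m pendant '[0,0,0.4,0,0,0,0.2,0,0,0.79,0,0,0,0.2,0,0,0.79,0,0,0,0.2]';done | grep -vE 'ori|t:';python3 -c "
from h import *
print(tool([.5875,-.258,.006]))"
```

```text
eef_pos: [0.5882, -0.2598, 0.16]
ft_force: [1.1, -0.0, -0.3]
finger_gap: 0.797
finger_force: 0.0
eef_pos: [0.5841, -0.2551, 0.0801]
ft_force: [-0.2, 1.6, 0.4]
finger_gap: 0.802
finger_force: 0.0
eef_pos: [0.5851, -0.2552, 0.0033]
ft_force: [-1.4, 1.4, -0.6]
finger_gap: 0.798
finger_force: 0.0
[-0.035  0.012 -0.028]
```

```bash
for k in 1; do python3 -m pendant '[-0.02,0.01,-0.03,0,0,0,0.5,-0.02,0.01,-0.03,0,0,0,0.6,-0.02,0.01,-0.03,0,0,0,0.7,-0.02,0.01,-0.03,0,0,0,0.7,-0.02,0.01,-0.03,0,0,0,0.7]';python3 -m pendant '[0,0,-0.3,0,0,0,0.7,0,0,-0.8,0,0,0,0.7,0,0,-1,0,0,0,0.7]'; python3 -m pendant '[0,0,-0.2,0,0,0.128,0.7,0,0,-0.4,0,0,0.128,0.7,0,0,-0.4,0,0,0.128,0.7,0,0,-0.4,0,0,0.128,0.7,0,0,-0.4,0,0,0.128,0.7]';python3 -m pendant '[0.5,-0.05,0,0,0,0,0.7,1,-0.1,0,0,0,0,0.7]';python3 -m pendant '[0.5,-0.05,0,0,0,0,0.7,1,-0.1,0,0,0,0,0.7]';python3 -m pendant '[0.5,-0.05,0,0,0,0,0.7,1,-0.1,0,0,0,0,0.7,1,-0.1,0,0,0,0,0.7,1,-0.1,0,0,0,0,0.7]'; done | grep -vE 'ori|t:'; python3 -c "
from h import *
R,p=pose();print(p,tool([.554,.124,.045]),np.degrees(np.arctan2(R[1,1],R[0,1])))"
```

```text
eef_pos: [0.5928, -0.2606, 0.0136]
ft_force: [-0.5, -0.2, 6.1]
finger_gap: 0.359
finger_force: 60.6
eef_pos: [0.5929, -0.2606, 0.1166]
ft_force: [0.6, -0.7, 1.0]
finger_gap: 0.357
finger_force: 59.9
eef_pos: [0.5901, -0.2591, 0.1506]
ft_force: [0.4, -0.8, -0.8]
finger_gap: 0.356
finger_force: 59.9
eef_pos: [0.5834, -0.1592, 0.1491]
ft_force: [0.9, 0.9, 0.2]
finger_gap: 0.36
finger_force: 59.9
eef_pos: [0.5768, -0.0576, 0.1492]
ft_force: [0.5, 0.8, -0.7]
finger_gap: 0.358
finger_force: 59.9
eef_pos: [0.5709, 0.0422, 0.1493]
ft_force: [0.1, 0.1, -1.5]
finger_gap: 0.36
finger_force: 59.9
[0.57092963 0.04215103 0.14931227] [ 0.813 -0.197  1.043] -1.9710135246838438
```

```bash
for k in 1; do python3 -m pendant '[0.5,-0.1,0,0,0,0,0.7,0.8,-0.19,0,0,0,0,0.7,0.8,-0.19,0.5,0,0,0,0.7,0.8,-0.19,0.95,0,0,0,0.7,0.8,-0.19,0.98,0,0,0,0.7]'; python3 -m pendant '[0,0,0.05,0,0,0,0.7,0,0,0.1,0,0,0,0.7,0,0,0.14,0,0,0,0.7]';python3 -m pendant '[0,0,0.01,0,0,0,0.7,0,0,0.02,0,0,0,0.7]'; done | grep -vE 'ori|t:'
```

```text
eef_pos: [0.5502, 0.1197, 0.0459]
ft_force: [-1.0, -0.9, 0.0]
finger_gap: 0.358
finger_force: 59.9
eef_pos: [0.5578, 0.1212, 0.0394]
ft_force: [1.0, -1.2, -0.8]
finger_gap: 0.357
finger_force: 59.9
eef_pos: [0.5564, 0.1216, 0.0364]
ft_force: [-0.5, 0.3, 0.6]
finger_gap: 0.354
finger_force: 59.9
```

```bash
for k in 1; do python3 -m pendant '[0,0,0.01,0,0,0,0.7,0,0,0.015,0,0,0,0.7]'; python3 -m pendant '[0,0,0,0,0,0,0.6,0,0,0,0,0,0,0.52,0,0,0,0,0,0,0.52,0,0,-0.1,0,0,0,0.52,0,0,-0.4,0,0,0,0.52]';python3 -m pendant '[0,0,-0.5,0,0,0,0.2,0,0,-1,0,0,0,0]';python3 -m pendant '[0.2,-0.2,-0.5,0,0,0,0,0.2,-0.2,-0.9,0,0,0,0,0.2,-0.2,-0.9,0,0,0,0]';done | grep -vE 'ori|t:'; python3 -c "
from h import *
P=snap('wrist','w10');print(P[1],sense()['t'])"
```

```text
eef_pos: [0.5563, 0.1217, 0.0356]
ft_force: [-3.8, -1.5, 11.0]
finger_gap: 0.357
finger_force: 61.2
eef_pos: [0.5527, 0.1213, 0.0719]
ft_force: [0.3, -0.4, 1.2]
finger_gap: 0.48
finger_force: 0.0
eef_pos: [0.5545, 0.1215, 0.1754]
ft_force: [1.9, 0.1, -0.4]
finger_gap: 0.806
finger_force: 0.0
eef_pos: [0.5392, 0.1435, 0.2721]
ft_force: [0.5, 0.3, 0.7]
finger_gap: 1.0
finger_force: 0.0
[0.53921291 0.14350243 0.27213939] 34.8
```

View pics/w10.png

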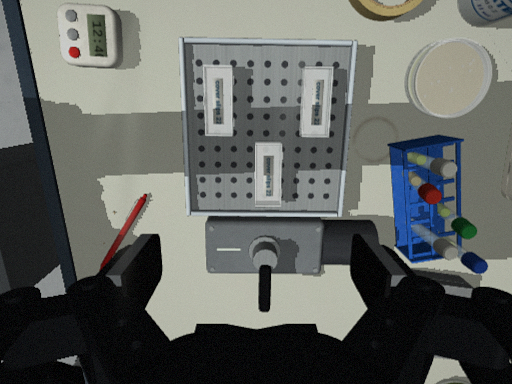

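```bash
for k in 1; do python3 -m pendant '[-0.5,0.2,0,0,0,0,1,-0.9,0.45,0.4,0,0,0,1,-0.9,0.45,0.8,0,0,0,1]'; python3 -m pendant '[-0.51,0,0,0,0,0,1,-0.51,0,0.2,0,0,0,1,-0.51,0,0.2,0,0,0,1]';done | grep -vE 'ori|t:'; python3 -c "
from h import *
print(tool([.578,.001,.066]))"
```

```text
eef_pos: [0.5817, 0.0474, 0.1856]
ft_force: [0.7, 1.0, -0.3]
finger_gap: 0.515
finger_force: 0.0
eef_pos: [0.5728, -0.0014, 0.1604]
ft_force: [-0.0, 0.7, -0.1]
finger_gap: 0.001
finger_force: 0.0
[0.025 0.059 0.943]
```

```bash
for k in 1; do python3 -m pendant '[0.02,0.07,0.4,0,0,0,1,0.02,0.07,0.8,0,0,0,1,0.02,0.07,0.94,0,0,0,1,0.02,0.07,0.94,0,0,0,1]'; python3 -m pendant '[-0.02,-0.15,0,0,0,0,1,-0.03,-0.3,0,0,0,0,1,-0.03,-0.4,0,0,0,0,1,-0.01,-0.5,0,0,0,0,1,0.05,-0.65,0,0,0,0,1]'; python3 -m pendant '[0.07,-0.07,0,0,0,0,1,0.14,-0.13,0,0,0,0,1,0.24,-0.19,0,0,0,0,1,0.3,-0.19,0,0,0,0,1,0.35,-0.19,0,0,0,0,1]';done | grep -vE 'ori|t:'
```

```text
eef_pos: [0.58, 0.0027, 0.0677]
ft_force: [-1.2, 0.5, -0.1]
finger_gap: 0.002
finger_force: 0.0
eef_pos: [0.5239, 0.0073, 0.0739]
ft_force: [3.9, -4.4, 0.0]
finger_gap: -0.003
finger_force: 2.0
eef_pos: [0.514, 0.0141, 0.0751]
ft_force: [22.1, -96.8, -21.1]
finger_gap: 0.001
finger_force: 46.6
```

```bash
for k in 1; do python3 -m pendant '[-0.3,0,0,0,0,0,1,-0.5,0,0,0,0,0,1]'; python3 -m pendant '[-0.3,0,-0.5,0,0,0,1,-0.3,0,-1,0,0,0,1]';python3 -m pendant '[0,0,-0.5,0,0,0,1,0,0,-1,0,0,0,0,0,0,-1,0,0,0,0]'; done | grep -vE 'ori|t:'; python3 -c "
from h import *
P=snap('wrist','w11',(120,20,420,300),2);print(P[1],sense()['t'])"
```

```text
eef_pos: [0.5004, -0.0073, 0.0722]
ft_force: [0.1, 0.3, 0.4]
finger_gap: 0.001
finger_force: 0.0
eef_pos: [0.4957, -0.036, 0.1638]
ft_force: [1.7, 0.3, -0.0]
finger_gap: 0.004
finger_force: 0.0
eef_pos: [0.5015, -0.0348, 0.2724]
ft_force: [0.3, 0.2, -0.7]
finger_gap: 0.333
finger_force: 0.0
[ 0.50149868 -0.03480644  0.27240975] 37.55
```

View pics/w11.png

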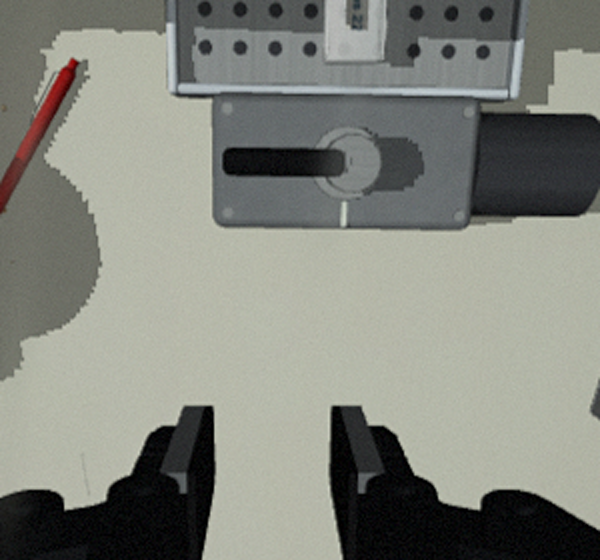

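```bash
for k in 1; do python3 -m pendant '[-0.5,0.05,0,0,0,-0.023,0.4,-1,0.05,0.2,0,0,-0.023,0.4]'; python3 -m pendant '[-0.5,0,0,0,0,0,0.4,-1,0,0.3,0,0,0,0.4]';python3 -m pendant '[-0.5,0,0,0,0,0,0.4,-1,0,0.3,0,0,0,0.4]'; python3 -m pendant '[-0.5,0,0,0,0,0,0.4,-0.65,0,0.3,0,0,0,0.4,-0.65,0,0.4,0,0,0,0.4,-0.65,0,0.4,0,0,0,0.4]'; done | grep -vE 'ori|t:'; python3 -c "
from h import *
R,p=pose();print(tool([.516,-.403,.068]),sense()['qpos'],np.degrees(np.arctan2(R[1,1],R[0,1])))"
```

```text
eef_pos: [0.5007, -0.1312, 0.2471]
ft_force: [1.2, -0.2, -0.6]
finger_gap: 0.597
finger_force: 0.0
eef_pos: [0.5031, -0.226, 0.221]
ft_force: [1.5, 0.4, 0.2]
finger_gap: 0.597
finger_force: 0.0
eef_pos: [0.5059, -0.319, 0.1949]
ft_force: [1.8, -1.0, -0.6]
finger_gap: 0.597
finger_force: 0.0
eef_pos: [0.5056, -0.3793, 0.1505]
ft_force: [0.1, -0.4, 0.4]
finger_gap: 0.597
finger_force: 0.0
[-0.245  0.099  0.824] [-7.44279374e-01  5.30306913e-01  1.10622307e-01  1.15756453e+00
  7.65236001e-04  7.92476238e-01] 1.9508378421994377
```

```bash
for k in 1; do python3 -m pendant '[-0.24,0.1,0,0,0,0,0.4,-0.24,0.1,0.2,0,0,0,0.4,-0.24,0.1,0.5,0,0,0,0.4,-0.24,0.1,0.79,0,0,0,0.4,-0.24,0.1,0.79,0,0,0,0.4]'; python3 -m pendant '[0,0,0,0,0,0,1,0,0,0,0,0,0,1,0,0,0,0,0,0,1,0,0,0,0,0,0,1,0,0,0,0,0,0,1]'; done; python3 -c "
from h import *
R,p=pose();print(p,np.degrees(np.arctan2(R[1,1],R[0,1])))"
```

```text
t: 39.05
eef_pos: [0.5161, -0.401, 0.0712]
orientation: [-2.176, -2.255, -0.001]
ft_force: [-0.6, 2.0, -1.1]
finger_gap: 0.597
finger_force: 0.0
t: 39.55
eef_pos: [0.5167, -0.4058, 0.0772]
orientation: [2.184, 2.258, -0.005]
ft_force: [-6.8, 2.2, 8.2]
finger_gap: 0.146
finger_force: 59.5
[ 0.51670172 -0.40583357  0.0771923 ] 1.907472309219799
```

Gripped; turn clockwise 120° (4 × 30°).

```bash
for k in 1; do python3 -m pendant '[0,0,0,0,0,0.045,1,0,0,0,0,0,0.09,1,0,0,0,0,0,0.135,1,0,0,0,0,0,0.1667,1,0,0,0,0,0,0.1667,1]'; python3 -m pendant '[0,0,0,0,0,0.045,1,0,0,0,0,0,0.09,1,0,0,0,0,0,0.135,1,0,0,0,0,0,0.1667,1,0,0,0,0,0,0.1667,1]'; python3 -m pendant '[0,0,0,0,0,0.045,1,0,0,0,0,0,0.09,1,0,0,0,0,0,0.135,1,0,0,0,0,0,0.1667,1,0,0,0,0,0,0.1667,1]'; python3 -m pendant '[0,0,0,0,0,0.045,1,0,0,0,0,0,0.09,1,0,0,0,0,0,0.135,1,0,0,0,0,0,0.1667,1,0,0,0,0,0,0.1667,1]'; done|grep -E 'ft|eef'; python3 -c "
from h import *
R,p=pose();print(p,np.degrees(np.arctan2(R[1,1],R[0,1])),sense()['qpos'][5])"
```

```text
eef_pos: [0.5153, -0.4055, 0.0772]
ft_force: [-10.8, 3.1, 10.9]
eef_pos: [0.5142, -0.4045, 0.0772]
ft_force: [-13.6, 4.8, 13.5]
eef_pos: [0.5138, -0.4032, 0.0772]
ft_force: [-15.2, 8.4, 15.5]
eef_pos: [0.514, -0.4017, 0.0771]
ft_force: [-13.4, 11.6, 17.1]
[ 0.51402302 -0.40171316  0.07711762] -118.16369879826466 2.8731147022061605
```

Turned exactly 120°. Release, lift, rotate back and look.

```bash
for k in 1; do python3 -m pendant '[0,0,0,0,0,0,0.5,0,0,0,0,0,0,0.5,0,0,0,0,0,0,0.5,0,0,-0.5,0,0,0,0.5,0,0,-1,0,0,0,0.5]'; python3 -m pendant '[0,0,-0.4,0,0,-0.2,0.5,0,0,-0.8,0,0,-0.2,0,0,0,-0.8,0,0,-0.2,0,0,0,-0.8,0,0,-0.2,0,0,0,-0.8,0,0,-0.2,0]';  python3 -m pendant '[0,0,0,0,0,-0.2,0,0,0,0,0,0,-0.2,0,0,0,0,0,0,-0.2,0,0,0,0,0,0,-0.2,0,0,0,0,0,0,-0.2,0]'; python3 -m pendant '[0,0,0,0,0,-0.2,0,0,0,0,0,0,-0.2,0,0,0,0,0,0,-0.2,0,0,0,0,0,0,-0.2,0,0,0,0,0,0,-0.2,0]';python3 -m pendant '[1,0,0,0,0,-0.06,0,1,0,0,0,0,-0.06,0,1,0,0,0,0,-0.06,0,1,0,0,0,0,-0.06,0]';done|grep -E 'ft|eef'; python3 -c "
from h import *
P=snap('wrist','w12');u,v=proj('wrist',[.516,-.403,.07],P).astype(int);print(u,v,P[1]);im,_=load('w12')
a=cv2.resize(im[max(v-70,0):v+70,u-70:u+70],(560,560));s=get_image('scene')[...,::-1][140:380,100:340];cv2.imwrite('pics/fin.png',np.hstack([cv2.resize(a,(400,400)),cv2.resize(s,(400,400))]))"
```

```text
eef_pos: [0.517, -0.4043, 0.1736]
ft_force: [1.1, -1.8, 1.4]
eef_pos: [0.5186, -0.4058, 0.255]
ft_force: [-0.2, -0.8, 0.7]
eef_pos: [0.518, -0.4052, 0.2539]
ft_force: [-0.5, -0.4, 0.4]
eef_pos: [0.518, -0.4053, 0.254]
ft_force: [-0.0, 0.8, 0.5]
eef_pos: [0.5358, -0.3058, 0.2545]
ft_force: [-0.3, -0.7, 0.4]
238 249 [ 0.5357892  -0.30575393  0.25449322]
```

View pics/fin.png

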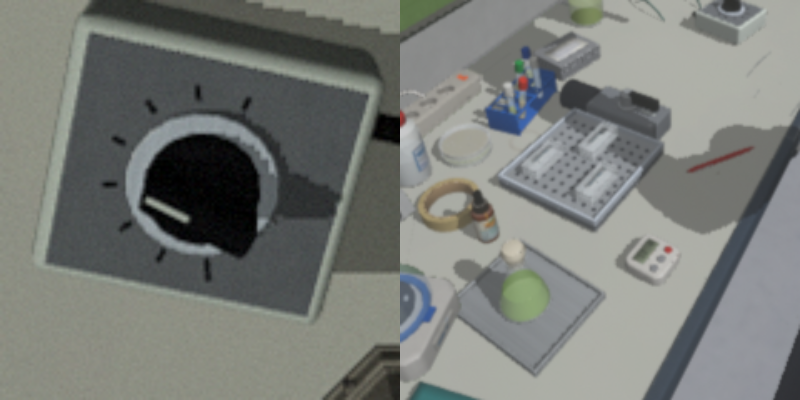

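```bash
python3 -c "
from workcell import env
print(env.close_job())"
```

```text
the job is handed in; nothing more can be done
None
```

The batch is changed and the job is handed in, though no verdict came back. The last pictures show the flask upright in the steel tray, all three slide boxes flat on the cooling tray, the damper fully open and the fan on its fourth click. One push against the damper's open stop reached about 97 N at the fingers; I backed off at once, and it stayed under the 120 N wrist limit.

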